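Set the full-bin tags on the hardness lab's sample board

TASK

On the blue sample board each of four bins has a hinged tag, red on one face and green on the other; a bin is full when both its pockets hold a steel test piece. With a fingertip, push over the tags that are wrong, so that only the full bins show green face up and all other bins show red, every tag lying fully over on its stop. Leave the tags that are already right as they are, and do not lift or shift the test pieces or anything else.

Things in the scene. Friction and masses are not known exactly. Their poses are not given: they have to be found in the camera images.
- board: blue rectangular baseboard lying flat, fixed to the table, 250 x 580 x 12 mm. Origin on its underside; it spans x -85 to +165 mm and y -290 to +290 mm in its own frame. Its -x long edge faces the robot. On it stand four bin units side by side along its y, 100 mm apart, in any order, all square with it.
- bin_a: bin unit a, fixed on the board: hinged tag on the robot's side, open grey bin behind. Origin on the board's top below the middle of the tag's pin; x from tag to bin (away from the robot), y along the pin, z up. Bin 56 (x) x 92 (y) x 24 mm high, centred 115 mm along +x, walls 3 mm, a divider making two pockets centred at (115, +-22) mm. Full: a test piece in both pockets.
- bin_b: bin unit b, fixed on the board: hinged tag on the robot's side, open grey bin behind. Origin on the board's top below the middle of the tag's pin; x from tag to bin (away from the robot), y along the pin, z up. Bin 56 (x) x 92 (y) x 24 mm high, centred 115 mm along +x, walls 3 mm, a divider making two pockets centred at (115, +-22) mm. Full: a test piece in both pockets.
- bin_c: bin unit c, fixed on the board: hinged tag on the robot's side, open grey bin behind. Origin on the board's top below the middle of the tag's pin; x from tag to bin (away from the robot), y along the pin, z up. Bin 56 (x) x 92 (y) x 24 mm high, centred 115 mm along +x, walls 3 mm, a divider making two pockets centred at (115, +-22) mm. Full: a test piece in both pockets.
- bin_d: bin unit d, fixed on the board: hinged tag on the robot's side, open grey bin behind. Origin on the board's top below the middle of the tag's pin; x from tag to bin (away from the robot), y along the pin, z up. Bin 56 (x) x 92 (y) x 24 mm high, centred 115 mm along +x, walls 3 mm, a divider making two pockets centred at (115, +-22) mm. Full: a test piece in both pockets.
- pin_a (a point): middle of the hinge pin of tag_a, on its axis, 40 mm above the board's top. The pin runs between two posts at y +-36 mm that end 5 mm above it; two thin stop rods lie 16 mm either side of it, up to 5 mm above it. The bin's near wall is 87 mm from it.
- pin_b (a point): middle of the hinge pin of tag_b, on its axis, 40 mm above the board's top. The pin runs between two posts at y +-36 mm that end 5 mm above it; two thin stop rods lie 16 mm either side of it, up to 5 mm above it. The bin's near wall is 87 mm from it.
- pin_c (a point): middle of the hinge pin of tag_c, on its axis, 40 mm above the board's top. The pin runs between two posts at y +-36 mm that end 5 mm above it; two thin stop rods lie 16 mm either side of it, up to 5 mm above it. The bin's near wall is 87 mm from it.
- pin_d (a point): middle of the hinge pin of tag_d, on its axis, 40 mm above the board's top. The pin runs between two posts at y +-36 mm that end 5 mm above it; two thin stop rods lie 16 mm either side of it, up to 5 mm above it. The bin's near wall is 87 mm from it.
- tag_a (a joint): tag of bin_a: plate 60 mm wide, 4 mm thick, 35 to 55 g, red and green faces, with a free-turning 10 mm roller along its free edge, 50 mm from the pin. 0 rad: leaning to the unit's -x, red up; 1.15: upright; 2.3: leaning to +x, green up. At its stops it leans 66 degrees off upright, roller axis 46 mm beside and 20 mm above the pin. A level push (under 1 N) on the roller swings it up; past upright it falls over.
- tag_b (a joint): tag of bin_b: plate 60 mm wide, 4 mm thick, 35 to 55 g, red and green faces, with a free-turning 10 mm roller along its free edge, 50 mm from the pin. 0 rad: leaning to the unit's -x, red up; 1.15: upright; 2.3: leaning to +x, green up. At its stops it leans 66 degrees off upright, roller axis 46 mm beside and 20 mm above the pin. A level push (under 1 N) on the roller swings it up; past upright it falls over.
- tag_c (a joint): tag of bin_c: plate 60 mm wide, 4 mm thick, 35 to 55 g, red and green faces, with a free-turning 10 mm roller along its free edge, 50 mm from the pin. 0 rad: leaning to the unit's -x, red up; 1.15: upright; 2.3: leaning to +x, green up. At its stops it leans 66 degrees off upright, roller axis 46 mm beside and 20 mm above the pin. A level push (under 1 N) on the roller swings it up; past upright it falls over.
- tag_d (a joint): tag of bin_d: plate 60 mm wide, 4 mm thick, 35 to 55 g, red and green faces, with a free-turning 10 mm roller along its free edge, 50 mm from the pin. 0 rad: leaning to the unit's -x, red up; 1.15: upright; 2.3: leaning to +x, green up. At its stops it leans 66 degrees off upright, roller axis 46 mm beside and 20 mm above the pin. A level push (under 1 N) on the roller swings it up; past upright it falls over.
- block_1: loose round steel test piece with two black bands, 36 mm across, 30 mm tall, 0.23 kg, standing in a pocket of one of the bins. Origin at the centre of its underside, z up.
- block_2: loose round steel test piece with two black bands, 36 mm across, 30 mm tall, 0.23 kg, standing in a pocket of one of the bins. Origin at the centre of its underside, z up.
- block_3: loose round steel test piece with two black bands, 36 mm across, 30 mm tall, 0.23 kg, standing in a pocket of one of the bins. Origin at the centre of its underside, z up.
- block_4: loose round steel test piece with two black bands, 36 mm across, 30 mm tall, 0.23 kg, standing in a pocket of one of the bins. Origin at the centre of its underside, z up.
- block_5: loose round steel test piece with two black bands, 36 mm across, 30 mm tall, 0.23 kg, standing in a pocket of one of the bins. Origin at the centre of its underside, z up.
- oil: small oil bottle 36 mm across, 75 mm tall, standing on the board near its +y end; bystander. Origin: centre of underside.
- gauge: dial gauge lying on the board near its -y end, dial 52 mm across, 15 mm high, stem 57 mm along its -x; bystander. Origin: centre of underside.
- mug: blue mug, 76 mm across, 90 mm tall, on the table on the robot's right; bystander. Origin: centre of underside.
- driver: screwdriver with orange handle, 190 mm long, lying on the table on the robot's left; bystander.
- brush: brush, 200 mm long, lying on the table on the robot's right; bystander.
- caliper: digital caliper, 200 mm long, 12 mm high, lying on the table on the robot's left; bystander.

How it is judged:
At the end, for the whole second after the job is handed in: Tags of both full bins read at least 2.15 rad (green up), tags of the other two at most 0.15 rad (red up), all at rest (value of joint each of tag_b, tag_d above 2.15 rad and value of joint each of tag_a, tag_c below 0.15 rad and velocity of joint tag_a between -0.1 and 0.1 rad/s and velocity of joint tag_b between -0.1 and 0.1 rad/s and velocity of joint tag_c between -0.1 and 0.1 rad/s and velocity of joint tag_d between -0.1 and 0.1 rad/s); the robot touches nothing.
It fails at once if a test piece is lifted, carried or shoved (more than 15 mm) (distance of any of block_1, block_2, block_3, block_4, block_5 from where it was at the start of the episode above 0.015 m).
It fails at once if a tag that already showed the right colour is turned (more than about 30 degrees) (value of joint tag_d below 1.75 rad or value of joint tag_c above 0.55 rad).
It fails at once if another thing on the board or table is lifted or moved (more than 20 mm) (distance of any of oil, gauge, mug, driver, brush, caliper from where it was at the start of the episode above 0.02 m).
It also fails if it takes over 38 s, if anything falls off the work surface, if the arm or the gripper's body presses on something with over 40 N, if the wrist force passes 120 N, or if a joint passes its speed limit or range.

ROBOT

A 7-joint arm with a two-finger parallel gripper is mounted at the origin on the work surface. World frame = base frame: x ahead of the robot, y to its left, z up, the work surface at z = 0. Lengths are in m, angles in rad, forces in N, time in s.
With the tool pointing down it reaches from about 0.425 to 0.925 m from the base axis. Payload 6.8 kg.
Tool frame: the origin (TCP) lies between the finger pads; the fingertips stand 22 mm ahead of it and the grasp point (between the pads) lies 3 mm ahead of it; z points along the fingers, y is the direction in which the jaws open and shut (so a half turn about z gives the same grasp; the last joint's range is limited). The gripper opens to 85 mm and grips with 20 to 120 N. Pads are 22 mm wide; open, the fingers measure 114 mm over their backs; the gripper's body (76 mm by 85 mm) begins 54 mm behind the grasp point. The pads swing forward as they close: fully open they stand 13 mm farther back than shut.
Start: joints at [1.06, 0.477, 0.022, 1.555, -0.011, 1.109, -0.083], TCP at [0.265, -0.621, 0.253] pointing down, gripper open.
Joint ranges: [-2.96, 2.96], [-0.34, 2.1], [-1.41, 1.46], [0.24, 2.44], [-1.37, 4.51], [0.17, 1.92], [-2.96, 2.96]. Speed limits (rad/s): [2.39, 2.39, 3.14, 3.14, 3.14, 3.14, 3.14].

INTERFACE

Orientations are given as a unit quaternion [w, x, y, z].
In Python, from station import bot gives the robot as it stands. The module is installed in compiled form; this text tells all that it offers.
- The arm moves only by the tool drive_tool, never from a script. Its argument "series" is one flat list of numbers, 7 for each row, row after row: the opening, from -1 (shut) to 1 (fully open), then the shift along the tool's x, y, z in mm, then the turn, a rotation vector about the tool's x, y, z in rad. In form: [jaw, x, y, z, wx, wy, wz, jaw, x, y, z, wx, wy, wz, ...]. A call has 1 to 12 rows; each row shifts and turns the commanded pose from where the row before left it, along the tool's axes as they then stand; what a row does not reach is not made up. A row lasts 1/8 s, in which the tool goes at most 62.5 mm and 10.7 degrees, less where a joint would pass 70% of its speed; a pose out of reach is approached as far as the arm can. A call with a gripper value outside its range is refused whole. The fingers move at their own pace and stop on an object; "force" is the grip in N (left out, the last holds). Time passes only in rows, so rows that do not move let the fingers close. It gives the time, the measured TCP pose, the force and the opening at its end, in the units of the state.
- bot.get_obs(): the state, without advancing time (a new reading comes with each control period).
- bot.read_camera(name): name is "side" or "top"; returns a dict with "pixels" (400x640x3 uint8, blue, green, red), "camera_matrix" (3x3 intrinsics, pixels), "rvec" (rotation vector, rad) and "tvec" (3), from world to camera coordinates, as OpenCV has them. Camera axes: x right, y down, z forward; pixel columns grow to the right and rows downward; lengths in m; the calibration is good to about 2 mm. A picture is of the moment at which its call begins. There is no depth.
- bot.hand_in(): hands the job in, once; it reports no verdict.
The state is a dict: "t": time; "q": joint angles; "joint_vel": joint speeds; "joint_torque": joint torques, N m; "eef_pos": TCP position; "tool_rot": TCP orientation; "contact_force": force on the tool from outside, world axes, zero at the start; "torque": the same for the moment, N m; "gripper_width": opening from 0.0 (shut) to 1.0 (fully open).
Only numpy, scipy, OpenCV 4.12 (cv2) and the standard library are available. Lean on these libraries where they do the work, as an engineer would, in place of code of your own. Each camera call takes 0.05 s, during which the arm holds its last target. There are 200 camera calls.

## Working session

There is one attempt and no reset: what is moved stays moved. The work goes in short steps, Python scripts to look and compute and a tool call to move; the robot and the scene stay as the last step left them, time stands still between calls to the robot, and variables do not carry over. Pictures are saved under pics/ and viewed, about 8 in all and at most 12, crops included, and the job is handed in when it is done.

Besides the shell and the picture viewer there is one more tool, called after "Request:" in YAML: its name, and indented under it one key for each argument. drive_tool: Moves the arm, as the interface text tells. Its arguments: {"type":"object","properties":{"series":{"type":"array"},"force":{"type":"number"}},"required":["series"]}

```bash
mkdir -p pics; python3 - <<'E'
from station import bot
import cv2,pickle
o=bot.get_obs()
for k in('t','q','eef_pos','tool_rot','gripper_width'):print(k,o[k])
d={}
for n in('top','side'):
    d[n]=bot.read_camera(n);cv2.imwrite(f'pics/{n}0.png',d[n]['pixels'])
    print(n,d[n]['camera_matrix'],d[n]['rvec'],d[n]['tvec'])
pickle.dump(d,open('c0.pkl','wb'))
E
```

```text
t 0.0
q [ 1.05990328  0.47783655  0.02236593  1.5564567  -0.01150684  1.10931112
 -0.08311143]
eef_pos [ 0.26434879 -0.62047536  0.25229954]
tool_rot [-9.04985078e-04  9.79789363e-01  2.00029790e-01 -2.60000723e-04]
gripper_width 1.0007164894198712
top [[453.53138563   0.         313.33138966]
 [  0.         453.53138563 197.4670205 ]
 [  0.           0.           1.        ]] [ 2.20747965 -2.18393975  0.08198289] [0.00579236 0.56509881 1.36745549]
side [[439.39737053   0.         320.34982186]
 [  0.         439.39737053 193.21168499]
 [  0.           0.           1.        ]] [ 0.36837134 -2.55611376  1.47330823] [0.52901343 0.10786932 1.38307978]
```

View pics/top0.png

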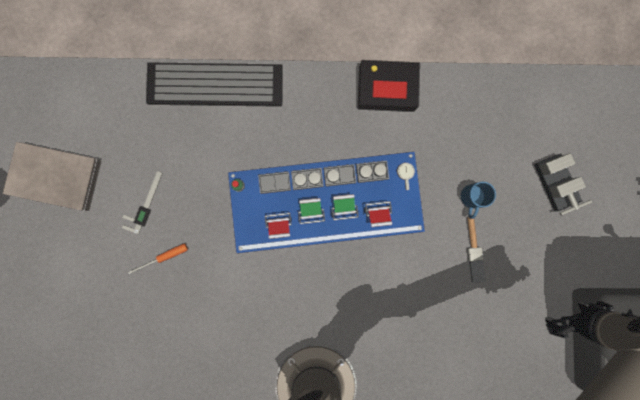

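View pics/side0.png

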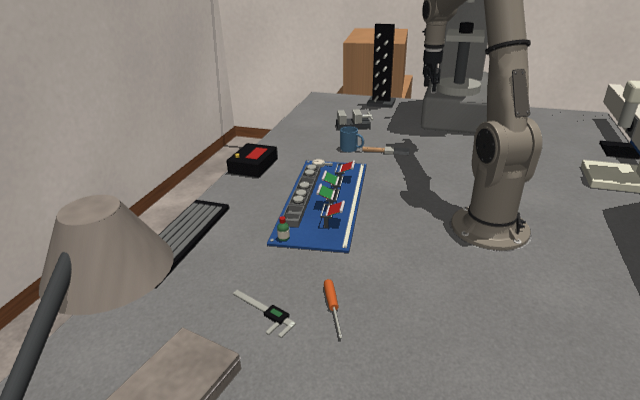

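```bash
python3 - <<'E'
import cv2,pickle,numpy as np
d=pickle.load(open('c0.pkl','rb'))
c=d['top']['pixels'][145:260,220:435]
cv2.imwrite('pics/t1.png',cv2.resize(c,None,fx=3.7,fy=3.7,interpolation=cv2.INTER_CUBIC))
c=d['side']['pixels'][150:260,260:375]
cv2.imwrite('pics/s1.png',cv2.resize(c,None,fx=5.4,fy=5.4,interpolation=cv2.INTER_CUBIC))
E
```

```text
(no output)
```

View pics/t1.png

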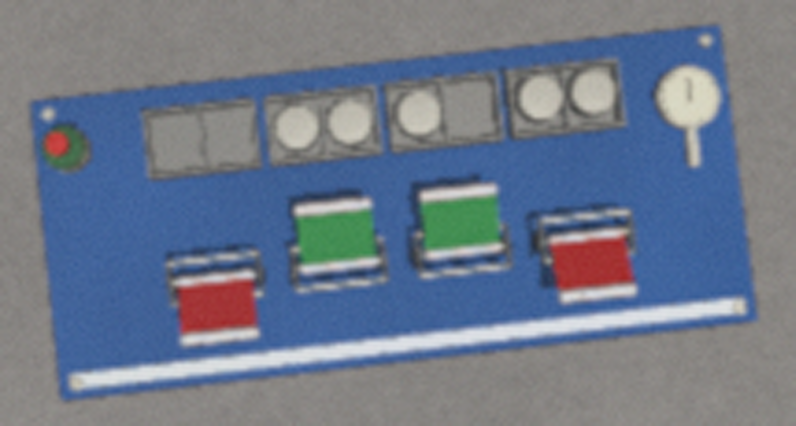

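View pics/s1.png

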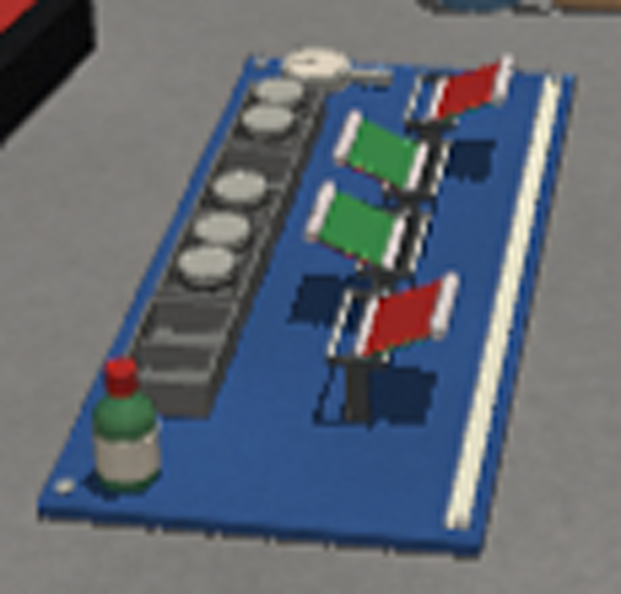

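```bash
cat >geo.py <<'E'
import cv2,pickle,numpy as np
from scipy.optimize import least_squares
d=pickle.load(open('c0.pkl','rb'))
T=lambda p:np.array(p)/3.7+[220,145]
S=lambda p:np.array(p)/5.4+[260,150]
def proj(n,P):
    c=d[n];return cv2.projectPoints(np.array(P,float).reshape(-1,3),c['rvec'],c['tvec'],c['camera_matrix'],None)[0].reshape(-1,2)
E
python3 - <<'E'
from geo import *
C=np.array([[165,290,12],[165,-290,12],[-85,-290,12],[-85,290,12]])/1e3
ct=T([(32,102),(717,27),(755,320),(62,400)]);cs=S([(40,515),(250,57),(573,75),(480,553)])
# rollers by triangulation c,d,a,b
rt=T([(219,339),(333,207),(457,190),(598,293)]);rs=S([(445,303),(319,212),(347,135),(503,75)])
def W(p,P):
    R=cv2.Rodrigues(np.array([0,0,p[2]]))[0];return P@R.T+[p[0],p[1],p[3]]
f=lambda p:np.r_[(proj('top',W(p,C))-ct).ravel(),(proj('side',W(p,C))-cs).ravel()]
r=least_squares(f,[.6,0,0,0]);p=r.x;print(p,r.fun.round(1))
M=[]
for n in('top','side'):
    c=d[n];M.append(c['camera_matrix']@np.c_[cv2.Rodrigues(c['rvec'])[0],c['tvec']])
X=cv2.triangulatePoints(M[0],M[1],rt.T,rs.T);X=(X[:3]/X[3]).T
print('world rollers',X.round(4))
R=cv2.Rodrigues(np.array([0,0,p[2]]))[0]
print('board frame',((X-[p[0],p[1],p[3]])@R).round(4))
# top-only with z=.072
def at(px,z):
    g=lambda q:(proj('top',[[q[0],q[1],z]])-px).ravel()
    q=least_squares(g,[.7,0]).x;return np.r_[q,z]
B=np.array([at(a,.072) for a in rt]);print('top z=72',B.round(4),((B-[p[0],p[1],p[3]])@R).round(4))
E
```

```text
[ 0.51113567 -0.03341606  0.12384867 -0.00837786] [-0.3  0.3  0.4 -0.1  0.4  0.7 -0.   0.7 -1.  -0.7 -0.8  0.9 -0.1  1.
  0.1 -0.3]
world rollers [[ 0.446   0.1107  0.0734]
 [ 0.5506  0.022   0.0704]
 [ 0.5636 -0.0766  0.073 ]
 [ 0.4842 -0.1884  0.0735]]
board frame [[-0.0469  0.1511  0.0817]
 [ 0.046   0.0501  0.0788]
 [ 0.0468 -0.0494  0.0813]
 [-0.0459 -0.1504  0.0819]]
top z=72 [[ 0.4461  0.1109  0.072 ]
 [ 0.5513  0.0222  0.072 ]
 [ 0.5659 -0.0761  0.072 ]
 [ 0.4854 -0.1883  0.072 ]] [[-0.0467  0.1512  0.0804]
 [ 0.0467  0.0502  0.0804]
 [ 0.049  -0.0491  0.0804]
 [-0.0446 -0.1505  0.0804]]
```

Request:
drive_tool:
  series: [-1,0,0,0,0,0,0.14,-1,0,0,0,0,0,0.14,-1,26,-44.5,0,0,0,0,-1,26,-44.5,0,0,0,0,-1,26,-44.5,0,0,0,0,-1,26,-44.5,0,0,0,0,-1,26,-44.5,0,0,0,0,-1,26,-44.5,0,0,0,0,-1,26,-44.5,0,0,0,0,-1,26,-44.5,0,0,0,0,-1,26,-44.5,0,0,0,0,-1,0,0,0,0,0,0]

```text
t: 1.6
eef_pos: [0.4493, -0.1905, 0.2532]
tool_rot: [-0.001, 0.998, 0.065, 0.0]
contact_force: [-0.7, -0.2, 0.4]
gripper_width: -0.0
```

```bash
cat >>geo.py <<'E'
def rep():
    from station import bot
    from scipy.spatial.transform import Rotation as Ro
    o=bot.get_obs();w,x,y,z=o['tool_rot'];A=Ro.from_quat([x,y,z,w]).as_matrix()
    c,s=np.cos(.1238),np.sin(.1238);e=np.array(o['eef_pos'])-[.512,-.0334,0]
    print('t',o['t'],'tcp board mm',(1e3*np.r_[c*e[0]+s*e[1],-s*e[0]+c*e[1],e[2]]).round(1),'yaw',np.arctan2(A[1,0],A[0,0]).round(4),'z',A[:,2].round(4),'F',np.round(o['contact_force'],2),'w',round(o['gripper_width'],3))
E
python3 -c "from geo import *;rep()"
```

```text
t 1.6 tcp board mm [ -81.6 -148.2  253.2] yaw 0.1306 z [ 4.0e-04  1.4e-03 -1.0e+00] F [-0.68 -0.22  0.42] w -0.0
```

Request:
drive_tool:
  series: [-1,0,2,33,0,0,0,-1,0,0,33,0,0,0,-1,0,0,33,0,0,0,-1,0,0,33,0,0,0,-1,0,0,33,0,0,0,-1,0,0,0,0,0,0]

```text
t: 2.35
eef_pos: [0.4457, -0.1971, 0.0863]
tool_rot: [-0.001, 0.998, 0.061, -0.003]
contact_force: [-0.0, 0.1, 0.4]
gripper_width: 0.003
```

```bash
python3 -c "
from geo import *;rep()
from station import bot
c=bot.read_camera('side')['pixels'][120:260,260:400]
cv2.imwrite('pics/s2.png',cv2.resize(c,None,fx=4.2,fy=4.2,interpolation=cv2.INTER_CUBIC))"
```

```text
t 2.35 tcp board mm [ -86.  -154.3   86.3] yaw 0.1218 z [-0.0054  0.0013 -1.    ] F [-0.01  0.1   0.43] w 0.003
```

View pics/s2.png

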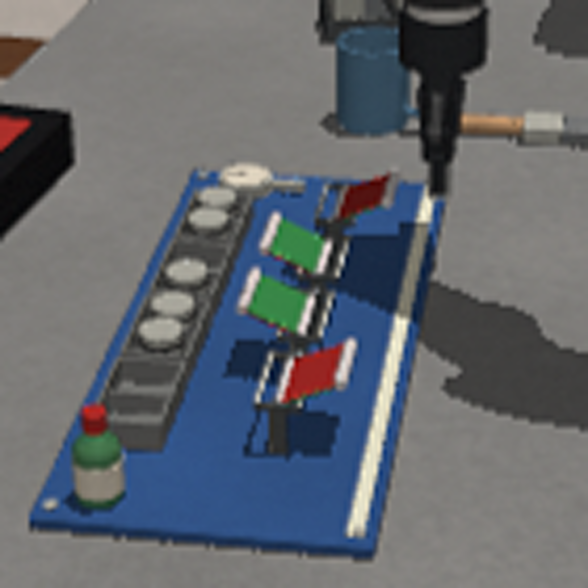

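Request:
drive_tool:
  series: [-1,8,-3,-1,0,0,0,-1,8,0,0,0,0,0,-1,7,0,0,0,0,0,-1,7,0,0,0,0,0,-1,7,0,0,0,0,0,-1,7,0,0,0,0,0,-1,7,0,0,0,0,0,-1,7,0,0,0,0,0,-1,7,0,0,0,0,0,-1,6,0,0,0,0,0,-1,6,0,0,0,0,0,-1,0,0,0,0,0,0]

```text
t: 3.9
eef_pos: [0.5247, -0.1842, 0.0893]
tool_rot: [-0.0, 0.998, 0.062, 0.0]
contact_force: [-0.3, -0.2, -0.5]
gripper_width: -0.001
```

```bash
python3 -c "
from geo import *;rep()
from station import bot
c=bot.read_camera('side')['pixels'][120:260,260:400]
cv2.imwrite('pics/s3.png',cv2.resize(c,None,fx=4.2,fy=4.2,interpolation=cv2.INTER_CUBIC))"
```

```text
t 3.9 tcp board mm [  -6.1 -151.2   89.3] yaw 0.1232 z [ 5.e-04  1.e-04 -1.e+00] F [-0.3  -0.16 -0.49] w -0.001
```

View pics/s3.png

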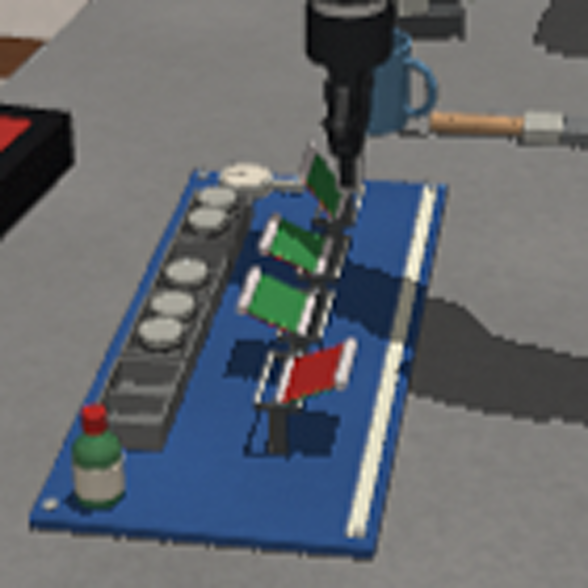

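Request:
drive_tool:
  series: [-1,-2,0,-35,0,0,0,-1,0,0,-35,0,0,0,-1,0,0,-35,0,0,0,-1,18,-20,0,0,0,0,-1,18,-20,0,0,0,0,-1,18,-20,0,0,0,0,-1,18,-20,0,0,0,0,-1,18,-20,0,0,0,0,-1,0,0,0,0,0,0]

```text
t: 5.08
eef_pos: [0.5997, -0.072, 0.1942]
tool_rot: [-0.001, 0.998, 0.063, 0.0]
contact_force: [0.3, 0.2, -0.2]
gripper_width: -0.001
```

```bash
python3 -c "
from geo import *;rep()"
```

```text
t 5.075 tcp board mm [ 82.3 -49.1 194.2] yaw 0.1264 z [ 2.0e-04  1.2e-03 -1.0e+00] F [ 0.25  0.19 -0.18] w -0.001
```

Request:
drive_tool:
  series: [-1,3,0,21,0,0,0,-1,0,0,21,0,0,0,-1,0,0,21,0,0,0,-1,0,0,21,0,0,0,-1,0,0,21,0,0,0,-1,0,0,0,0,0,0]

```text
t: 5.82
eef_pos: [0.6001, -0.0754, 0.0878]
tool_rot: [0.0, 0.998, 0.061, -0.002]
contact_force: [0.2, -0.7, 0.4]
gripper_width: 0.003
```

```bash
python3 -c "
from geo import *;rep()
from station import bot
c=bot.read_camera('side')['pixels'][120:260,260:400]
cv2.imwrite('pics/s4.png',cv2.resize(c,None,fx=4.2,fy=4.2,interpolation=cv2.INTER_CUBIC))"
```

```text
t 5.825 tcp board mm [ 82.2 -52.5  87.8] yaw 0.1215 z [-4.1e-03 -5.0e-04 -1.0e+00] F [ 0.17 -0.73  0.42] w 0.003
```

View pics/s4.png

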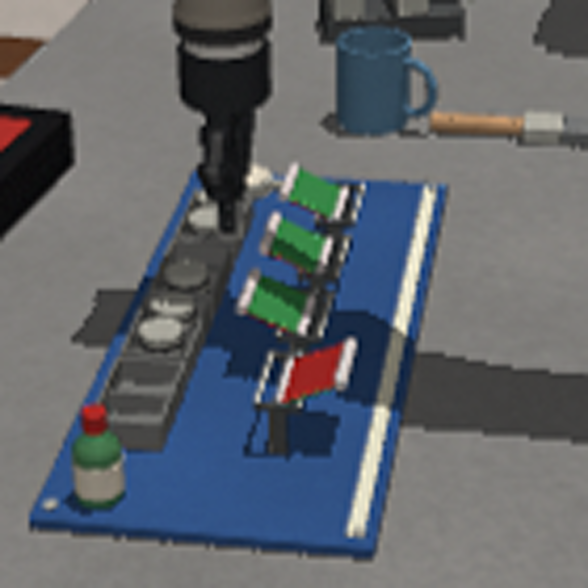

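Request:
drive_tool:
  series: [-1,-8,-2,-1,0,0,0,-1,-8,0,0,0,0,0,-1,-7,0,0,0,0,0,-1,-7,0,0,0,0,0,-1,-7,0,0,0,0,0,-1,-7,0,0,0,0,0,-1,-7,0,0,0,0,0,-1,-7,0,0,0,0,0,-1,-7,0,0,0,0,0,-1,-7,0,0,0,0,0,-1,-7,0,0,0,0,0,-1,0,0,0,0,0,0]

```text
t: 7.38
eef_pos: [0.5228, -0.0819, 0.0903]
tool_rot: [0.0, 0.998, 0.061, -0.0]
contact_force: [-0.6, -1.0, -0.6]
gripper_width: 0.004
```

```bash
python3 -c "
from geo import *;rep()
from station import bot
c=bot.read_camera('side')['pixels'][120:260,260:400]
cv2.imwrite('pics/s5.png',cv2.resize(c,None,fx=4.2,fy=4.2,interpolation=cv2.INTER_CUBIC))"
```

```text
t 7.375 tcp board mm [  4.8 -49.5  90.3] yaw 0.1225 z [-6.e-04 -1.e-04 -1.e+00] F [-0.56 -1.02 -0.64] w 0.004
```

View pics/s5.png

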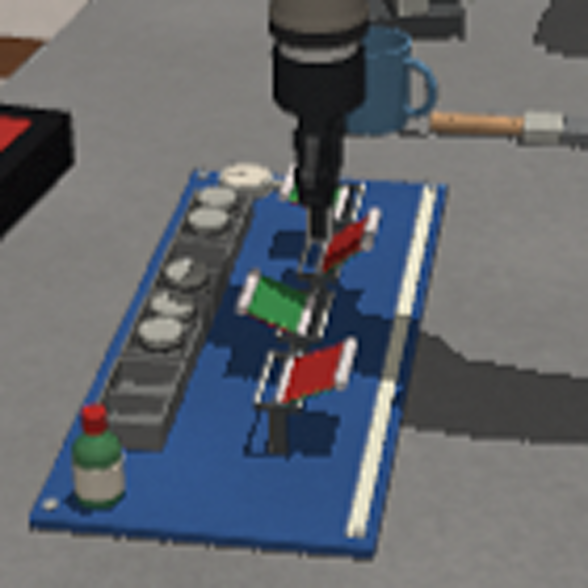

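Tag a has gone over red (px ~350,240). I'll retreat upwards and check all four.

Request:
drive_tool:
  series: [-1,3,0,-30,0,0,0,-1,0,0,-40,0,0,0,-1,0,0,-40,0,0,0,-1,0,0,-40,0,0,0,-1,0,40,0,0,0,0,-1,0,50,0,0,0,0,-1,0,50,0,0,0,0,-1,0,50,0,0,0,0,-1,0,50,0,0,0,0,-1,0,50,0,0,0,0,-1,0,0,0,0,0,0,-1,0,0,0,0,0,0]

```text
t: 8.93
eef_pos: [0.5622, -0.3685, 0.2399]
tool_rot: [-0.0, 0.998, 0.061, -0.0]
contact_force: [0.0, 0.2, -0.0]
gripper_width: 0.0
```

```bash
python3 -c "
from geo import *;rep()
from station import bot
a=bot.read_camera('side')['pixels'][150:260,260:375];b=bot.read_camera('top')['pixels'][145:260,220:435]
a=cv2.resize(a,(376,360),interpolation=cv2.INTER_CUBIC);b=cv2.resize(b,(424,226),interpolation=cv2.INTER_CUBIC)
b=cv2.copyMakeBorder(b,0,134,0,0,0);cv2.imwrite('pics/f.png',np.hstack([a,b]))"
```

```text
t 8.925 tcp board mm [   8.4 -338.8  239.9] yaw 0.123 z [-2.e-04  1.e-03 -1.e+00] F [ 0.03  0.19 -0.01] w 0.0
```

View pics/f.png

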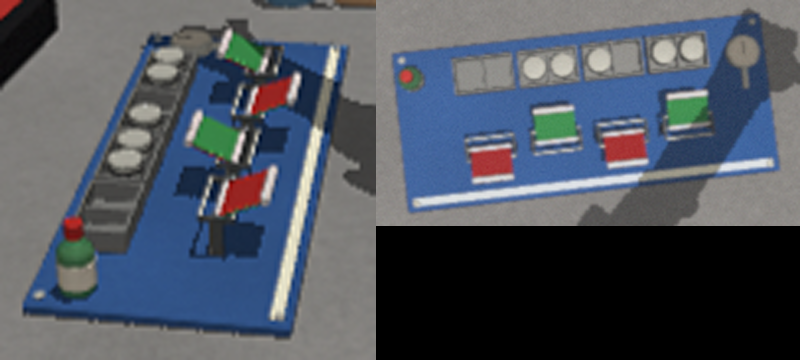

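Both full bins (second and fourth from the left in the top view) show green and the other two show red. All four tags lie at their stops and the test pieces haven't moved.

```bash
python3 -c "
from station import bot
print(bot.hand_in())"
```

```text
the job is handed in; nothing more can be done
None
```

The job is done and handed in at about 9 s. The two full bins now show green and the other two show red.

- **What I did:** With the shut fingertips I pushed two wrong tags over. The full bin at the -y end (`tag_b`) went from red to green, and the half-full bin beside it (`tag_a`) went from green to red. I did not touch the other two tags.
- **Last checks:** In the final side and top pictures all four tags lie over at their stops. The test pieces, oil bottle and gauge look unmoved. The arm is clear of the board, with about 0 N on the tool. The mug, driver, brush and caliper were outside or only partly in those final crops; nothing suggested the arm came near them.
- **Limits:** I judged the tag angles by eye from the pictures and did not measure them in radians. No check failed. The two position fixes for the rollers differed by up to about 2 mm, and the fitted board height was about 8 mm too low. I set the pushing height from the measured roller heights (70 to 74 mm) and the text's pin height.

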